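Ring held over the sprue former

TASK

Lift the yellow guard off the blue sprue former and hang it astride the bar of the little steel rail, then let go of it. Then pick up the grey steel casting ring, carry it across to the former, and finish still holding it upright and still, hovering centred above it with its lower edge about 1 cm higher than the top of the red pin, so that the fit can be checked: do not let the ring touch the former, and do not let go of it. Leave the guard hanging and everything else on the bench where it stands.

Things in the scene. Friction and masses are not known exactly. Their poses are not given: they have to be found in the camera images.
- former: blue round sprue former fixed to the bench: base disc 72 mm across, 10 mm thick, with a cone 30 mm wide at its foot in the middle and a brass pin with a red ball on it, top 40 mm above the bench; origin under its centre, z up. It stands left or right of the rail, the ring on the other side
- pin_top (a point): top of the red ball on the former's pin, on the former's axis, 40 mm above the bench
- guard: yellow saddle-roof guard, 80 g, 36 mm long along x (ridge), 51 wide along y, legs 44 apart inside, roof 45 deg, open below and at x ends; starts on the former astride its cone. Origin between its feet, at their underside; outer ridge 46 mm above. Black grip fin on top: 10 thick along x, 30 wide along y, top 80 mm above origin: grip across x, fingertips at least 48 mm above origin
- guard_ridge (a point): middle of the guard's inner ridge, 42 mm above the guard's origin; on the bar it rests about 8 mm above the bar's axis
- rail: small steel drying rail fixed to the bench: base plate 175 x 50 x 8 mm, round bar 12 mm thick along its x with its axis 90 mm above the bench, on two posts at x = -78 and +78 mm whose ball tops reach 98 mm; origin under its centre
- bar_mid (a point): middle of the rail's bar, on the bar's axis, 90 mm above the bench; its x lies along the bar
- ring: grey steel casting ring (open tube) standing on end, 52 mm outside diameter, 50 mm tall, about 0.2 kg; origin at the centre of its lower edge, z up along its axis; its yaw does not matter
- red_jar: jar with a red cap, 42 mm across, 46 mm tall; origin under its centre; not to be disturbed
- blue_jar: jar with a blue cap, 48 mm across, 62 mm tall; origin under its centre; not to be disturbed
- bottle: white bottle with a yellowish cap, 60 mm across, 110 mm tall; origin under its centre; not to be disturbed
- wax_tin: low tin with a red lid, 66 mm across, 24 mm tall; origin under its centre; not to be disturbed
- tape: roll of masking tape lying flat, 78 mm across, 18 mm tall; origin under its centre; not to be disturbed
- burs: aluminium block with burs standing in it, 34 x 80 x 43 mm; origin under its centre; not to be disturbed

How it is judged (in metres and radians):
On the way, in this order (a step that is already met when the one before it is completed fails the run):
1. the guard hangs astride the bar, let go, with the ring still standing on the bench (x of guard_ridge in the frame of bar_mid between -0.055 and 0.055 m and y of guard_ridge in the frame of bar_mid between -0.012 and 0.012 m and z of guard_ridge in the frame of bar_mid between 0 and 0.014 m and angle between the x axis of guard and the x axis of rail, either way round below 0.35 rad and contact force between guard and rail above 0.2 N and contact force between guard and the arm below 0.05 N and contact force between guard and the fingers below 0.05 N and linear speed of guard below 0.02 m/s and height (world z) of ring below 0.005 m), for 0.2 s.
2. the ring is lifted off the bench in the gripper (height (world z) of ring above 0.03 m and contact force between ring and the fingers above 1 N), for 0.1 s.
At the end, for the whole second after the job is handed in: Ring at rest in the gripper, axis within 8 mm of the pin, lower edge 4-22 mm above it, tilt < 0.12 rad, touching no former, guard or rail. Guard released, at rest astride the bar: ridge within 12 mm of the bar's line, 0-14 mm above its axis, 55 mm of its middle, 0.35 rad of parallel (x of guard_ridge in the frame of bar_mid between -0.055 and 0.055 m and y of guard_ridge in the frame of bar_mid between -0.012 and 0.012 m and z of guard_ridge in the frame of bar_mid between 0 and 0.014 m and angle between the x axis of guard and the x axis of rail, either way round below 0.35 rad and contact force between guard and rail above 0.2 N and contact force between guard and the arm below 0.05 N and contact force between guard and the fingers below 0.05 N and linear speed of guard below 0.02 m/s and horizontal distance between ring and pin_top below 0.008 m and z of ring in the frame of pin_top between 0.004 and 0.022 m and angle between ring's own z axis and vertical below 0.12 rad and contact force between ring and the fingers above 1 N and contact force between ring and former below 0.05 N and contact force between ring and guard below 0.05 N and contact force between ring and rail below 0.05 N and linear speed of ring below 0.015 m/s); the arm keeps its last pose, push and grip.
It fails at once if the ring touches the former (contact force between ring and former above 0.5 N).
It fails at once if a bystander disturbed (moved more than 25 mm) (distance of any of red_jar, blue_jar, bottle, wax_tin, tape, burs from where it was at the start of the episode above 0.025 m).
It also fails if it takes over 64 s, if anything falls off the work surface, if the arm or the gripper's body presses on something with over 40 N, if the wrist force passes 120 N, or if a joint passes its speed limit or range.

ROBOT

A 7-joint arm with a two-finger parallel gripper is mounted at the origin on a cart in front of the work surface, level with it; the furniture and walls round the work are solid. World frame = base frame: x ahead of the robot, y to its left, z up, the work surface at z = 0. Lengths are in mm, angles in rad, forces in N, time in s.
With the tool pointing down it reaches from about 400 to 875 mm from the base axis. Payload 4.4 kg.
Tool frame: the origin (TCP) lies midway between the tips of the shut fingers; the grasp point (between the pads) lies 19 mm behind it (ctrl.grip_point_offset is the distance from the TCP to the grasp point, in mm); z points along the fingers, y is the line along which they close (so a half turn about z gives the same grasp; the last joint's range is limited). The gripper opens to 85 mm and grips with 20 to 120 N. Pads are 22 mm wide; open, the fingers measure 114 mm over their backs; the gripper's body (76 mm by 85 mm) begins 54 mm behind the grasp point. The pads swing forward as they close: fully open they stand 13 mm farther back than shut.
Start: joints at [-1.272, 0.628, 0.038, 1.517, -0.027, 0.996, -0.02], TCP at [231.873, 607.25, 231.313] pointing down, gripper open.
Joint ranges: [-3.06, 3.06], [-0.37, 2.12], [-1.25, 1.32], [0.18, 2.47], [-1.1, 4.24], [0.23, 1.98], [-2.94, 2.94]. Speed limits (rad/s): [2.57, 2.57, 3.14, 3.14, 3.14, 3.14, 3.14].

INTERFACE

Orientations are given as [roll, pitch, yaw] about the fixed x, y, z axes, in that order (R = Rz(yaw) Ry(pitch) Rx(roll)).
In Python, from cell import ctrl gives the robot as it stands.
- The arm moves only by the tool run_rows, called after "Request:" as name(argument=value, ...) on one line, values as JSON. Schema: {"type":"object","properties":{"rows":{"type":"array","items":{"type":"array","items":{"type":"number"},"minItems":7,"maxItems":7},"minItems":1,"maxItems":12},"only":{"type":"string"},"quiet":{"type":"boolean"},"lines":{"type":"string"}},"required":["rows"],"additionalProperties":false}. rows is a list of rows, 1 to 12 of them, each of 7 numbers: dx, dy, dz in shares of the most that a row can go, 1 being 50 mm, then a rotation vector rx, ry, rz in parts of the range, where 1.0 means 45 degrees, then the finger opening in mm; each row shifts and turns the commanded pose from where the row before left it, along the tool's axes as they then stand; what a row does not reach is not made up. A row lasts 1/10 s, in which the tool goes at most 50 mm and 0.15 rad, less where a joint would pass 70% of its speed; a pose out of reach is approached as far as the arm can. The fingers move at their own pace and stop on an object; the grip force is fixed at half the most. Time passes only in rows, so rows that do not move let the fingers close. The tool returns the time, the measured TCP pose, the force, the opening and the grip force at its end. only (a regular expression) keeps the lines of the reply that match it, lines (a string "A,B") keeps lines A to B, and quiet returns only ok. Shift and turn numbers lie between -1 and 1, and a call with a number outside is refused. Input that does not fit is refused with a message, and nothing moves.
- ctrl.read_state(): the state, without advancing time (a new reading comes with each control period).
- ctrl.get_image(name): name is "scene" or "top" or "wrist"; returns the picture (400x640x3 uint8, blue, green, red); there is no depth.
- ctrl.calibration(name): a dict with "fx", "fy", "cx", "cy" (pixels), "k1" (the pictures are not rectified: a ray, as slopes to the right and down, at radius r is drawn at 1 + k1 r^2 times it, then the intrinsics apply), "rvec" (rotation vector, rad) and "tvec" (3), from world to camera coordinates, as OpenCV has them; the wrist camera has in their place "hand_eye" (4x4, takes a point from camera to tool coordinates, whose origin is the TCP and whose axes are the flange's). Camera axes: x right, y down, z forward; pixel columns grow to the right and rows downward; lengths in mm; the calibration is good to about 2 mm. A picture is of the moment at which its call begins: read the wrist's pose just before it. calibration takes no time and is no camera call.
- ctrl.finish_job(): hands the job in; it is judged then, once.
The state is a dict: "clock": time; "qpos": joint angles; "qd": joint speeds; "tau": joint torques, N m; "eef_pos": TCP position; "tool_rot": TCP orientation; "force": force on the tool from outside, world axes, zero at the start; "torque": the same for the moment, N m; "width": finger opening in mm; "gripper_force": force on a finger pad.
Only numpy, scipy, OpenCV 4.12 (cv2) and the standard library are available. Lean on these libraries where they do the work, as an engineer would, in place of code of your own. Each camera call takes 0.05 s, during which the arm holds its last target. There are 200 camera calls.

## Working session

There is one attempt and no reset: what is moved stays moved. The work goes in short steps, Python scripts to look and compute and a tool call to move; the robot and the scene stay as the last step left them, time stands still between calls to the robot, and variables do not carry over. Pictures are saved under pics/ and viewed, at most 15 in all, crops included, and the job is handed in when it is done.

```bash
ls; mkdir -p pics
```

Run:
```python
from cell import ctrl
import cv2
for n in("scene","top"):
    cv2.imwrite(f"pics/{n}0.png",ctrl.get_image(n)); print(ctrl.calibration(n))
print(ctrl.calibration("wrist"))
print(ctrl.read_state())
```

```text
cell.py
pics
{'fx': 515.861383777839, 'fy': 515.861383777839, 'cx': 318.92708168482375, 'cy': 191.1515118371499, 'k1': -0.12754235878431194, 'rvec': array([ 1.83723252, -1.00767824,  0.64654113]), 'tvec': array([-309.07708349,  268.69484944,  984.05083867])}
{'fx': 494.157136056131, 'fy': 494.157136056131, 'cx': 329.15524187926155, 'cy': 202.2572123660821, 'k1': -0.06181993545293316, 'rvec': array([ 2.14735316, -2.1989074 ,  0.13163566]), 'tvec': array([ -20.2388426 ,  525.48673551, 1230.08718217])}
{'fx': 338.982065349575, 'fy': 338.982065349575, 'cx': 320.1509635597744, 'cy': 197.53006845657794, 'k1': -0.05367893905201574, 'hand_eye': array([[-3.97575261e-04, -9.47161227e-01, -3.20757621e-01,
         8.29679553e+01],
       [ 9.99999888e-01, -2.94290416e-04, -3.70481441e-04,
        -1.35346554e-01],
       [ 2.56509762e-04, -3.20757733e-01,  9.47161238e-01,
        -1.42818270e+02],
       [ 0.00000000e+00,  0.00000000e+00,  0.00000000e+00,
         1.00000000e+00]])}
{'clock': 0.1, 'qpos': array([-1.27178892,  0.62925727,  0.03843743,  1.51826199, -0.02700946,
        0.99631018, -0.0200359 ]), 'qd': array([-8.73665024e-05, -1.79952089e-03,  1.17590634e-03, -1.57802872e-03,
       -1.35247480e-03, -9.20925808e-04,  9.97686311e-04]), 'tau': array([ 3.54059492e-03, -5.64537477e+01,  1.23090751e+00, -1.93974835e+01,
        1.13973810e-02,  5.37321816e-03,  3.04736068e-05]), 'eef_pos': array([231.66467075, 606.71433979, 230.48048261]), 'tool_rot': array([-3.13987343e+00,  5.34033497e-06,  2.77675028e+00]), 'force': array([ 0.10231279, -0.03798156,  0.64510394]), 'torque': array([-0.01122541, -0.02511261,  0.02358984]), 'gripper_force': 0.0, 'width': 85.18957925380039}
```

View pics/top0.png

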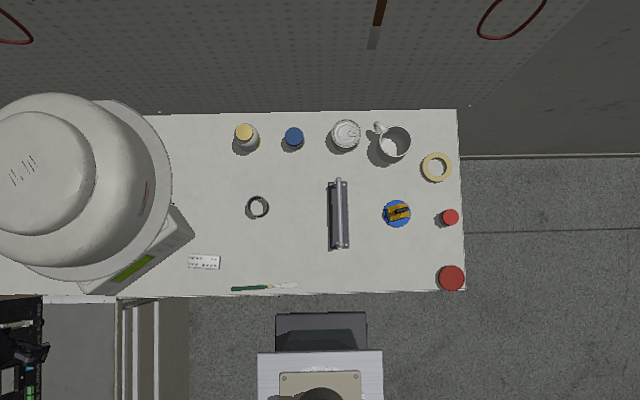

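View pics/scene0.png

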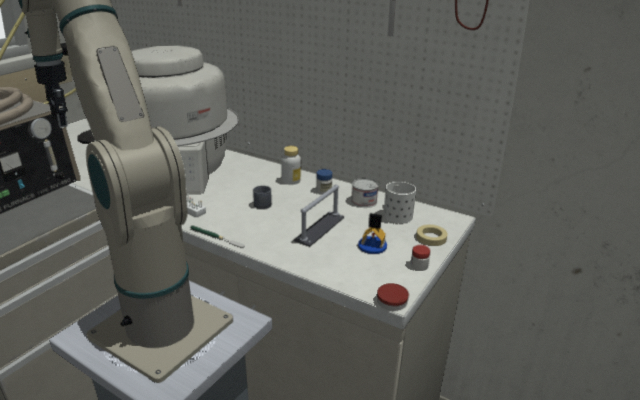

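The top view shows the ring at about (257,207), the rail from (337,180) to (340,248), and the former with the guard at about (397,213). The scene view agrees. Next I'll enlarge that area.

Create h.py:
```python
import numpy as np, cv2
from cell import ctrl
from scipy.spatial.transform import Rotation as R
def ray(name,uv,st=None):
    c=ctrl.calibration(name)
    d=(np.array(uv,float)-[c['cx'],c['cy']])/[c['fx'],c['fy']]
    u=d.copy()
    for _ in range(30): u=d/(1+c['k1']*(u@u))
    v=np.array([u[0],u[1],1])
    if name=="wrist":
        T=np.array(c['hand_eye']); st=st or ctrl.read_state()
        Rt=R.from_euler('xyz',st['tool_rot'])
        return Rt.apply(T[:3,3])+st['eef_pos'], Rt.apply(T[:3,:3]@v)
    M=cv2.Rodrigues(c['rvec'])[0]
    return -M.T@c['tvec'], M.T@v
def at(name,uv,z,st=None):
    o,d=ray(name,uv,st); return o+d*(z-o[2])/d[2]
def proj(name,p,st=None):
    c=ctrl.calibration(name); p=np.array(p,float)
    if name=="wrist":
        T=np.array(c['hand_eye']); st=st or ctrl.read_state()
        q=T[:3,:3].T@(R.from_euler('xyz',st['tool_rot']).inv().apply(p-st['eef_pos'])-T[:3,3])
    else: q=cv2.Rodrigues(c['rvec'])[0]@p+c['tvec']
    s=q[:2]/q[2]; s=s*(1+c['k1']*s@s)
    return s*[c['fx'],c['fy']]+[c['cx'],c['cy']]
def totool(v,st=None):
    st=st or ctrl.read_state()
    return R.from_euler('xyz',st['tool_rot']).inv().apply(v)
```

Run:
```python
from h import *
im=cv2.imread("pics/top0.png")
a=cv2.resize(im[170:260,235:285],None,fx=5,fy=5,interpolation=cv2.INTER_CUBIC)
b=cv2.resize(im[170:260,320:420],None,fx=5,fy=5,interpolation=cv2.INTER_CUBIC)
cv2.imwrite("pics/top_z.png",np.hstack([a,b]))
```

```text
(no output)
```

View pics/top_z.png

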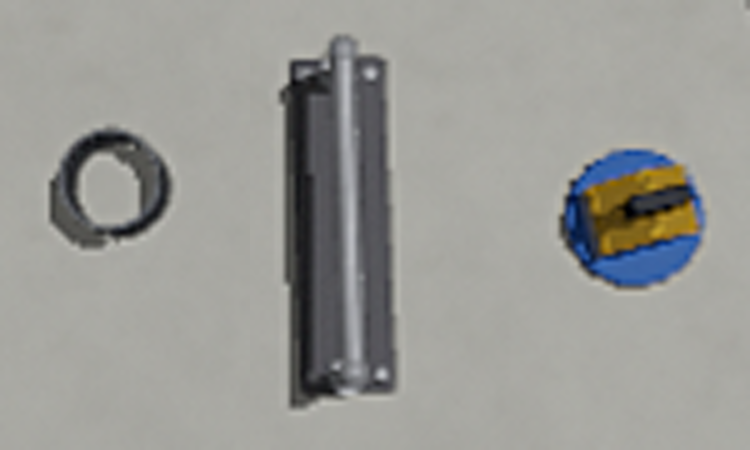

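Enlarged view: the ring's rim is centred at crop (117,183). The rail balls are at (343,45) and (352,375), the blue disc centre at (636,219), and the black fin top runs from (628,208) to (688,198).

Run:
```python
from h import *
r=lambda x,y:(320+(x-250)/5,170+y/5)
print("ring",at("top",(235+117/5,170+183/5),50))
a=at("top",r(343,45),95);b=at("top",r(352,375),95);print("rail",a,b,(a+b)/2,np.linalg.norm(a-b),np.arctan2(*(a-b)[1::-1]))
print("former",at("top",r(636,219),10))
a=at("top",r(628,208),90);b=at("top",r(688,198),90);print("fin",a,b,(a+b)/2,np.linalg.norm(a-b),np.arctan2(*(a-b)[1::-1]))
# guard roof outline corners? 
s=ctrl.read_state();T=R.from_euler('xyz',s['tool_rot']).as_matrix();print(T.round(3))
```

```text
ring [515.69246657 144.64121977  50.        ]
rail [573.86857509 -55.92424703  95.        ] [414.38075566 -56.01623668  95.        ] [494.12466538 -55.97024185  95.        ] 159.48784595050373 0.0005767816144743271
former [ 492.76118805 -208.10333186   10.        ]
fin [ 491.78957455 -192.12895566   90.        ] [ 495.96575741 -221.54189489   90.        ] [ 493.87766598 -206.83542527   90.        ] 29.707936603781476 1.7118381334578012
[[-0.934  0.357 -0.001]
 [ 0.357  0.934 -0.002]
 [-0.    -0.002 -1.   ]]
```

Run:
```python
from h import *
for uv in((190,235),(83,290),(105,293),(172,190)):
    print(uv,[at("top",uv,z)[:2].round() for z in(0,100,200)])
print(proj("top",[232,607,231]),proj("top",[250,330,231]))
```

```text
(190, 235) [array([451., 329.]), array([446., 302.]), array([442., 276.])]
(83, 290) [array([315., 608.]), array([321., 560.]), array([327., 511.])]
(105, 293) [array([306., 550.]), array([313., 506.]), array([319., 462.])]
(172, 190) [array([570., 377.]), array([556., 347.]), array([542., 316.])]
[ 31.55783758 336.54560215] [160.29605708 326.50770794]
```

Careful with the scale: shifts go in shares of 50 mm and turns go in shares of 45 degrees. That gives: -41.5 mm is -0.83, -21 mm is -0.42, 0.133 rad is 0.1693.

Request:
run_rows(rows=[[-0.42, -0.83, 0, 0, 0, 0, 85], [-0.42, -0.83, 0, 0, 0, 0, 85], [-0.42, -0.83, 0, 0, 0, 0, 85], [-0.42, -0.83, 0, 0, 0, 0, 85], [-0.42, -0.83, 0, 0, 0, 0, 85], [-0.42, -0.83, 0, 0, 0, 0, 85], [0, 0, 0, 0, 0, 0.1693, 85], [0, 0, 0, 0, 0, 0.1693, 85], [0, 0, 0, 0, 0, 0.1693, 85], [0, 0, 0, 0, 0, 0.1693, 85], [0, 0, 0, 0, 0, 0.1693, 85], [0, 0, 0, 0, 0, 0.1693, 85]])

```text
clock: 1.3
eef_pos: [260.6, 329.5, 231.2]
tool_rot: [-3.141, 0.0, 1.973]
force: [-0.3, 0.3, 0.1]
width: 84.9
gripper_force: 0.0
```

Scaled: -48 mm is -0.96, -37.8 mm is -0.756, 0.131 rad is 0.1668.

Request:
run_rows(rows=[[0, 0, 0, 0, 0, 0.1668, 85], [0, 0, 0, 0, 0, 0.1668, 85], [-0.756, 0.362, 0, 0, 0, 0, 85], [-0.756, 0.362, 0, 0, 0, 0, 85], [-0.756, 0.362, 0, 0, 0, 0, 85], [-0.756, 0.362, 0, 0, 0, 0, 85], [-0.756, 0.362, 0, 0, 0, 0, 85], [-0.756, 0.362, 0, 0, 0, 0, 85], [-0.96, 0.136, 0, 0, 0, 0, 85], [-0.96, 0.136, 0, 0, 0, 0, 85], [-0.96, 0.136, 0, 0, 0, 0, 85], [-0.96, 0.136, 0, 0, 0, 0, 85]])

```text
clock: 2.5
eef_pos: [456.1, -66.7, 231.2]
tool_rot: [-3.141, -0.0, 1.717]
force: [0.6, -0.2, -0.1]
width: 85.0
gripper_force: 0.0
```

Request:
run_rows(rows=[[-0.96, 0.136, 0, 0, 0, 0, 85], [-0.96, 0.136, 0, 0, 0, 0, 85], [-0.96, 0.136, 0, 0, 0, 0, 85], [0, 0, 0, 0, 0, 0, 85]])

```text
clock: 2.9
eef_pos: [497.5, -212.9, 231.5]
tool_rot: [3.141, 0.006, 1.707]
force: [-0.2, 0.2, 0.2]
width: 84.9
gripper_force: 0.0
```

Run:
```python
from h import *
s=ctrl.read_state();im=ctrl.get_image("wrist");cv2.imwrite("pics/w1.png",im)
print(s['eef_pos'],s['tool_rot'])
print(proj("wrist",[494,-207,90],s),proj("wrist",[493,-208,10],s))
```

```text
[ 497.45086437 -212.89286983  231.4753923 ] [3.14066662 0.00640923 1.70714367]
[317.51966586 174.6533763 ] [317.0598971  156.05994367]
```

View pics/w1.png

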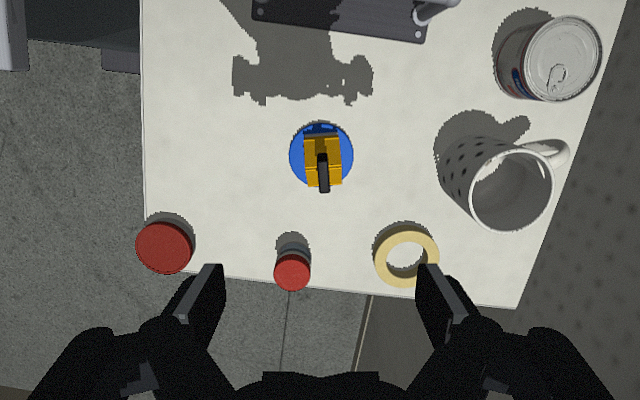

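The wrist view shows the fin top at about (322,172) on the yellow guard, with the blue disc at about (321,154). I'll zoom in to check the fin's angle.

Run:
```python
from h import *
im=cv2.imread("pics/w1.png")
cv2.imwrite("pics/w1z.png",cv2.resize(im[115:200,280:365],None,fx=7,fy=7,interpolation=cv2.INTER_CUBIC))
```

```text
(no output)
```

View pics/w1z.png

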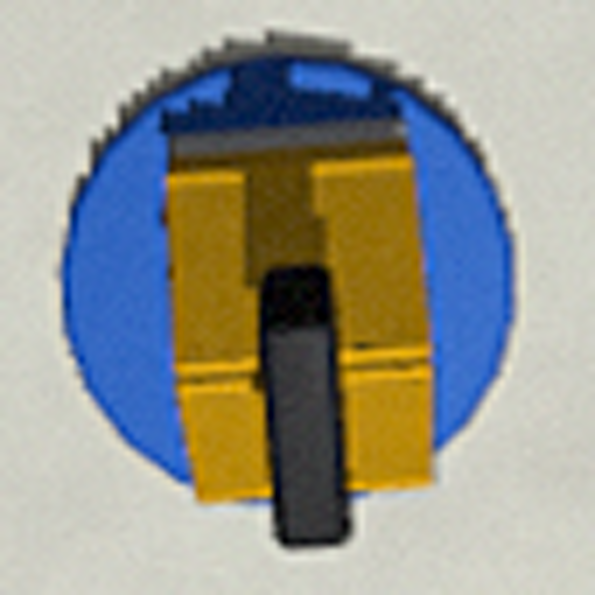

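The fin's top face is centred at crop (308,435), with ends at (302,325) and (315,545). The ridge runs (178,370) to (432,350), so the guard is yawed slightly relative to the tool.

Run:
```python
from h import *
s={'eef_pos':np.array([497.45,-212.89,231.475]),'tool_rot':[3.14066662,0.00640923,1.70714367]}
f=lambda x,y,z:at("wrist",(280+x/7,115+y/7),z,s)
a=f(302,325,90);b=f(315,545,90);print("fin",a,b,(a+b)/2,np.linalg.norm(a-b),np.arctan2(*(a-b)[1::-1])-np.pi/2)
a=f(178,372,56);b=f(432,350,56);print("ridge",a,b,(a+b)/2,np.linalg.norm(a-b),np.arctan2(*(b-a)[1::-1]))
print("disc",f(288,278,10))
s=ctrl.read_state();print(s['eef_pos'],s['tool_rot'])
```

```text
fin [ 497.20513889 -194.74774065   90.        ] [ 502.74384128 -222.56144221   90.        ] [ 499.97449008 -208.65459143   90.        ] 28.35981697338236 0.1965644149437149
ridge [ 482.5628762  -211.37524324   56.        ] [ 516.72635834 -203.56017648   56.        ] [ 499.64461727 -207.46770986   56.        ] 35.045952411311596 0.224885601781055
disc [ 497.20684908 -205.91697592   10.        ]
[ 496.76473094 -208.49043055  230.96093433] [-3.14107726e+00  2.03844056e-03  1.71030872e+00]
```

Run:
```python
from h import *
ctrl.get_image("top")
s=ctrl.read_state();im=ctrl.get_image("wrist");cv2.imwrite("pics/w2.png",im)
print(s['eef_pos'],s['tool_rot'],s['qd'].round(4))
o=cv2.imread("pics/w1.png")[150:195,300:345]
m=cv2.matchTemplate(im,o,cv2.TM_CCOEFF_NORMED);_,v,_,l=cv2.minMaxLoc(m)
y,x=np.mgrid[-1:2,-1:2];print(v,l)
d=np.array(l)-[300,150]
for n,(x,y,z) in dict(fin1=(302,325,90),fin2=(315,545,90),rl=(178,372,56),rr=(432,350,56),disc=(288,278,10)).items():
    print(n,at("wrist",(280+x/7+d[0],115+y/7+d[1]),z,s).round(1))
```

```text
[ 496.50341263 -205.47682039  230.69153088] [-3.14033458e+00 -4.89045497e-04  1.71377813e+00] [-0.0476 -0.0172 -0.0282  0.0291 -0.0071  0.0045 -0.0017]
0.9643909335136414 (300, 159)
fin1 [ 496.8 -194.1   90. ]
fin2 [ 502.6 -222.2   90. ]
rl [ 482.2 -211.6   56. ]
rr [ 516.5 -203.5   56. ]
disc [ 496.9 -206.8   10. ]
```

Scaled: 30 mm is 0.6, 20 mm is 0.4, -0.067 rad is -0.0853.

Request:
run_rows(rows=[[0, 0, 0, 0, 0, -0.0853, 85], [0, 0, 0.6, 0, 0, 0, 85], [0, 0, 0.6, 0, 0, 0, 85], [0, 0, 0.4, 0, 0, 0, 85], [0, 0, 0, 0, 0, 0, 85], [0, 0, 0, 0, 0, 0, 85], [0, 0, 0, 0, 0, 0, 85], [0, 0, 0, 0, 0, 0, 85], [0, 0, 0, 0, 0, 0, 85]])

```text
clock: 3.95
eef_pos: [497.7, -204.5, 152.2]
tool_rot: [3.14, 0.001, 1.784]
force: [0.3, -0.8, 0.1]
width: 85.3
gripper_force: 0.0
```

Run:
```python
from h import *
s=ctrl.read_state();im=ctrl.get_image("wrist")
print(s['eef_pos'],s['tool_rot'],s['qd'].round(3));print(totool(np.array([499.5,-208,61])-s['eef_pos'],s))
```

```text
[ 497.67507547 -204.48114098  152.21036073] [3.14008489e+00 7.55843324e-04 1.78391624e+00] [ 0.004  0.007 -0.002  0.003 -0.002 -0.004  0.001]
[-3.756296    0.9018333  91.21468939]
```

Scaled: 30 mm is 0.6, 20 mm is 0.4.

Request:
run_rows(rows=[[-0.074, 0.02, 0.6, 0, 0, 0, 85], [0, 0, 0.6, 0, 0, 0, 85], [0, 0, 0.4, 0, 0, 0, 85], [0, 0, 0.22, 0, 0, 0, 85], [0, 0, 0, 0, 0, 0, 85], [0, 0, 0, 0, 0, 0, 10], [0, 0, 0, 0, 0, 0, 0], [0, 0, 0, 0, 0, 0, 0], [0, 0, 0, 0, 0, 0, 0], [0, 0, 0, 0, 0, 0, 0]])

```text
clock: 5.0
eef_pos: [499.2, -207.9, 60.7]
tool_rot: [3.141, 0.0, 1.784]
force: [-0.3, 1.1, 0.5]
width: 12.1
gripper_force: 0.0
```

Scaled: -40 mm is -0.8, -30 mm is -0.6.

Request:
run_rows(rows=[[0, 0, 0, 0, 0, 0, 0], [0, 0, 0, 0, 0, 0, 0], [0, 0, 0, 0, 0, 0, 0], [0, 0, -0.2, 0, 0, 0, 0], [0, 0, -0.6, 0, 0, 0, 0], [0, 0, -0.8, 0, 0, 0, 0], [0, 0, -0.8, 0, 0, 0, 0], [0, 0, -0.2, 0, 0, 0, 0], [0, 0, 0, 0, 0, 0, 0], [0, 0, 0, 0, 0, 0, 0], [0, 0, 0, 0, 0, 0, 0], [0, 0, 0, 0, 0, 0, 0]])

```text
clock: 6.2
eef_pos: [498.0, -207.4, 188.8]
tool_rot: [-3.139, -0.002, 1.784]
force: [0.4, -0.1, -0.3]
width: 8.9
gripper_force: 59.6
```

Run:
```python
from h import *
s=ctrl.read_state();cv2.imwrite("pics/w3.png",ctrl.get_image("wrist"));cv2.imwrite("pics/t3.png",ctrl.get_image("top"));cv2.imwrite("pics/s3.png",ctrl.get_image("scene"))
print(s['eef_pos'],s['tool_rot'],s['width'],s['gripper_force'])
print(proj("top",s['eef_pos']),[proj("wrist",[494+x,-56,90],s).round() for x in(-78,0,78)])
```

```text
[ 498.01612478 -207.42197747  188.79782977] [-3.13893981e+00 -1.54052138e-03  1.78376672e+00] 8.875292438270995 59.56258535385132
[408.82825832 204.75411257] [array([243., -54.]), array([366., -25.]), array([482.,   6.])]
```

View pics/w3.png

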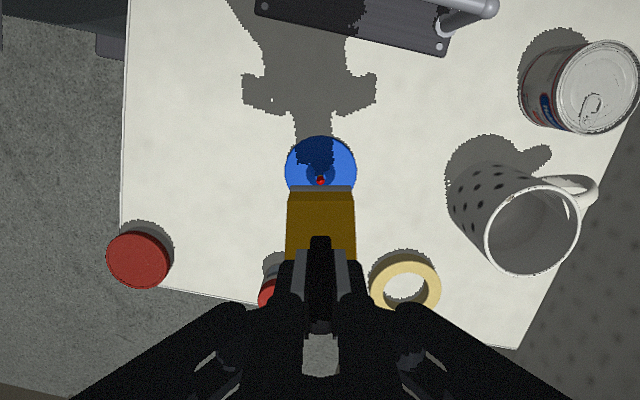

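The guard is held squarely with the fin between the fingers. The red pin is at (320,180), and the rail's ball end is at (487,5). I'll align the yaw to the rail, approach, and measure the bar with the wrist camera.

Run:
```python
from h import *
s={'eef_pos':np.array([ 498.016,-207.422,188.798]),'tool_rot':[-3.13893981e+00,-1.54052138e-03,1.78376672e+00]}
im=cv2.imread("pics/w3.png").astype(int);m=(im[...,2]>150)&(im[...,1]<60)&(im[...,0]<90);m[:150]=0;m[200:]=0;m[:,:290]=0;m[:,350:]=0
ys,xs=np.nonzero(m);print(len(xs),xs.mean(),ys.mean(),at("wrist",(xs.mean(),ys.mean()),37,s))
```

```text
22 320.40909090909093 182.04545454545453 [ 497.83511845 -209.6879776    37.        ]
```

Request:
run_rows(rows=[[0, 0, 0, 0, 0, 0.1362, 0], [0, 0, 0, 0, 0, 0.135, 0], [0.6, 0, 0, 0, 0, 0, 0], [0.7, 0, 0, 0, 0, 0, 0], [0.2, 0, 0, 0, 0, 0, 0], [0, 0, 0, 0, 0, 0, 0], [0, 0, 0, 0, 0, 0, 0], [0, 0, 0, 0, 0, 0, 0], [0, 0, 0, 0, 0, 0, 0], [0, 0, 0, 0, 0, 0, 0], [0, 0, 0, 0, 0, 0, 0]])

```text
clock: 7.45
eef_pos: [498.9, -133.4, 190.3]
tool_rot: [3.142, 0.0, 1.57]
force: [-0.5, -0.5, -0.3]
width: 9.0
gripper_force: 59.5
```

Run:
```python
from h import *
s=ctrl.read_state();cv2.imwrite("pics/w4.png",ctrl.get_image("wrist"))
print(s)
print([proj("wrist",[494+x,-56,90],s).round() for x in(-78,0,78)])
```

```text
{'clock': 7.45, 'qpos': array([-0.08294982,  0.52734443,  0.42730897,  1.94055021, -0.31475809,
        0.73863563,  0.52725714]), 'qd': array([-0.00390589, -0.00168253, -0.00293101, -0.00044828,  0.00131943,
        0.00077071, -0.00093195]), 'tau': array([ 8.02305224e-02, -4.43438709e+01,  5.14500931e+00, -1.49762955e+01,
        1.49780943e-02, -3.02371678e-03,  1.18768414e-03]), 'eef_pos': array([ 498.85163822, -133.36730164,  190.3041117 ]), 'tool_rot': array([3.14156771e+00, 1.31497454e-04, 1.56988567e+00]), 'force': array([-0.50380032, -0.51832663, -0.26904284]), 'torque': array([-0.00997184, -0.02353942, -0.0031561 ]), 'gripper_force': 59.48334574699402, 'width': 8.991575420710792}
[array([201.,  92.]), array([314.,  91.]), array([426.,  92.])]
```

View pics/w4.png

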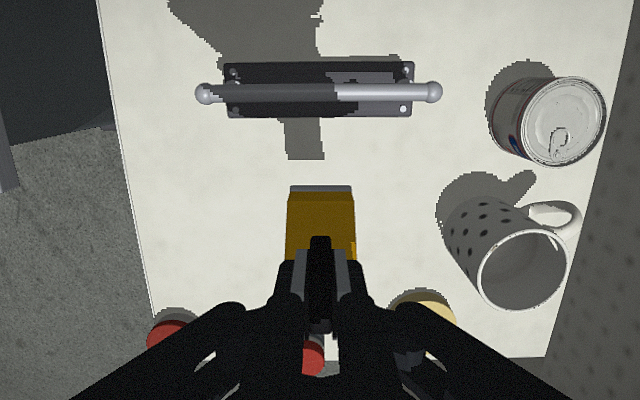

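The rail's ball ends are at (205,94) and (434,92), and the bar is parallel to the tool's y axis.

Run:
```python
from h import *
s=ctrl.read_state()
a=at("wrist",(205,94),90,s);b=at("wrist",(434,92),90,s);m=(a+b)/2
print(a,b,m,np.linalg.norm(a-b),np.arctan2(*(b-a)[1::-1]));print(totool(m-s['eef_pos'],s))
# guard near roof edge (eave, 25.5 from centre, height ~20.5+... ) check
for z in (-50.7,-30.2): print(z,at("wrist",(320,192),190.3+z,s)-s['eef_pos'],at("wrist",(320,185),190.3+z,s)-s['eef_pos'])
```

```text
[418.65833959 -57.10124622  90.        ] [577.30792818 -55.93488449  90.        ] [497.98313389 -56.51806535  90.        ] 158.6538759734026 0.0073516781265203284
[ 76.69807185  -0.9385891  100.2771824 ]
-50.7 [ -0.41023535  20.56952996 -50.68425827] [ -0.40501701  24.94811132 -50.68425827]
-30.2 [ -0.36496173  27.16913977 -30.18425827] [ -0.36029625  31.08382832 -30.18425827]
```

Scaled: 30 mm is 0.6, 20 mm is 0.4.

Request:
run_rows(rows=[[0.4, -0.01, 0, 0, 0, 0, 0], [0.6, -0.01, 0, 0, 0, 0, 0], [0.4, 0, 0, 0, 0, 0, 0], [0.12, 0, 0, 0, 0, 0, 0], [0, 0, 0, 0, 0, 0, 0], [0, 0, 0, 0, 0, 0, 0], [0, 0, 0, 0, 0, 0, 0], [0, 0, 0.4, 0, 0, 0, 0], [0, 0, 0.4, 0, 0, 0, 0], [0, 0, 0.4, 0, 0, 0, 0], [0, 0, 0.2, 0, 0, 0, 0], [0, 0, 0, 0, 0, 0, 0]])

```text
clock: 8.7
eef_pos: [497.1, -57.6, 119.3]
tool_rot: [-3.139, 0.0, 1.569]
force: [0.1, 1.2, -1.2]
width: 9.1
gripper_force: 59.4
```

Request:
run_rows(rows=[[0, 0, 0.08, 0, 0, 0, 0], [0, 0, 0.08, 0, 0, 0, 0], [0, 0, 0.04, 0, 0, 0, 0], [0, 0, 0, 0, 0, 0, 0], [0, 0, 0, 0, 0, 0, 0]])

```text
clock: 9.2
eef_pos: [498.1, -56.8, 110.5]
tool_rot: [3.141, -0.0, 1.571]
force: [0.8, 0.8, -1.4]
width: 9.1
gripper_force: 59.4
```

Scaled: 1 mm is 0.02.

Request:
run_rows(rows=[[0, 0, 0.02, 0, 0, 0, 0], [0, 0, 0.02, 0, 0, 0, 0], [0, 0, 0.02, 0, 0, 0, 0], [0, 0, 0, 0, 0, 0, 0], [0, 0, 0, 0, 0, 0, 0]])

```text
clock: 9.7
eef_pos: [498.0, -56.4, 107.3]
tool_rot: [3.141, -0.001, 1.571]
force: [0.4, 1.8, -0.2]
width: 9.1
gripper_force: 59.8
```

Scaled: 1 mm is 0.02, 0.5 mm is 0.01.

Request:
run_rows(rows=[[0, 0, 0.02, 0, 0, 0, 0], [0, 0, 0.01, 0, 0, 0, 0], [0, 0, 0, 0, 0, 0, 0], [0, 0, 0, 0, 0, 0, 0]])

```text
clock: 10.1
eef_pos: [498.3, -55.7, 106.5]
tool_rot: [3.141, -0.002, 1.571]
force: [-0.6, 3.8, 7.7]
width: 9.3
gripper_force: 61.0
```

Run:
```python
from h import *
s=ctrl.read_state();a=ctrl.get_image("scene")
cv2.imwrite("pics/s5.png",np.vstack([cv2.resize(a[160:260,270:410],None,fx=4,fy=4,interpolation=cv2.INTER_CUBIC)]))
print(s['force'])
```

```text
[-0.58190795  3.77602588  7.7319179 ]
```

View pics/s5.png

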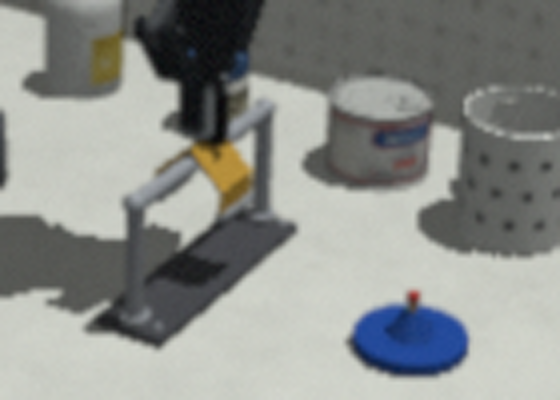

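The guard sits astride the bar, with about 8 N of upward contact force. I'll release it.

Scaled: -40 mm is -0.8, -20 mm is -0.4.

Request:
run_rows(rows=[[0, 0, 0, 0, 0, 0, 16], [0, 0, 0, 0, 0, 0, 30], [0, 0, 0, 0, 0, 0, 50], [0, 0, 0, 0, 0, 0, 60], [0, 0, 0, 0, 0, 0, 60], [0, 0, 0, 0, 0, 0, 60], [0, 0, -0.4, 0, 0, 0, 60], [0, 0, -0.8, 0, 0, 0, 60], [0, 0, -0.8, 0, 0, 0, 85], [0, 0, -0.2, 0, 0, 0, 85], [0, 0, 0, 0, 0, 0, 85], [0, 0, 0, 0, 0, 0, 85]])

```text
clock: 11.35
eef_pos: [497.2, -56.4, 215.0]
tool_rot: [-3.14, -0.0, 1.571]
force: [0.3, 1.0, -0.7]
width: 85.1
gripper_force: 0.0
```

Run:
```python
from h import *
s=ctrl.read_state();w=ctrl.get_image("wrist");a=ctrl.get_image("scene")
a=cv2.resize(a[170:250,290:350],(360,480),interpolation=cv2.INTER_CUBIC)
cv2.imwrite("pics/r6.png",np.hstack([w[0:400,150:490],cv2.resize(a,(300,400))]));cv2.imwrite("pics/w6.png",w)
print(s['eef_pos'],s['tool_rot'])
print(totool(np.array([515.7,144.6,231])-s['eef_pos']))
```

```text
[497.20129325 -56.39935453 214.95193289] [-3.14016296e+00 -4.66257099e-04  1.57116348e+00]
[201.00247841  18.45358584 -16.06088328]
```

View pics/r6.png

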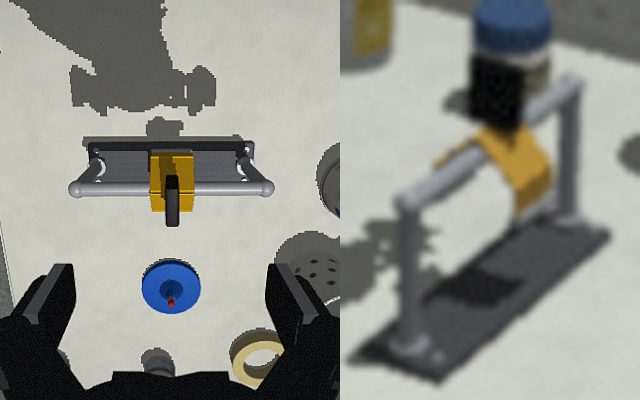

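The guard hangs centred on the bar and is free. The pin is at (321,301) in the full wrist picture. Next is the ring.

Scaled: 40 mm is 0.8, 20 mm is 0.4.

Request:
run_rows(rows=[[0.4, 0.04, 0, 0, 0, 0, 85], [0.8, 0.08, 0, 0, 0, 0, 85], [0.8, 0.08, 0, 0, 0, 0, 85], [0.8, 0.08, 0, 0, 0, 0, 85], [0.8, 0.08, 0, 0, 0, 0, 85], [0.3, 0.08, 0, 0, 0, 0, 85], [0, 0, 0, 0, 0, 0, 85], [0, 0, 0, 0, 0, 0, 85], [0, 0, 0, 0, 0, 0, 85], [0, 0, 0, 0, 0, 0, 85], [0, 0, 0, 0, 0, 0, 85]])

```text
clock: 12.55
eef_pos: [520.0, 136.9, 215.9]
tool_rot: [3.142, 0.0, 1.569]
force: [0.7, 0.6, 0.0]
width: 85.1
gripper_force: 0.0
```

Run:
```python
from h import *
p={'eef_pos':np.array([497.2,-56.4,214.95]),'tool_rot':[-3.14016296,-4.66257099e-04,1.57116348]}
im=cv2.imread("pics/w6.png").astype(int);m=(im[...,2]>150)&(im[...,1]<60)&(im[...,0]<90);m[:270]=0;m[330:]=0;m[:,290:350]|=False;m[:,:290]=0;m[:,350:]=0
ys,xs=np.nonzero(m);print("pin",len(xs),xs.mean(),ys.mean(),at("wrist",(xs.mean(),ys.mean()),36,p))
s=ctrl.read_state();w=ctrl.get_image("wrist");cv2.imwrite("pics/w7.png",w)
print(s['eef_pos'],s['tool_rot'],proj("wrist",[518,144.6,50],s))
```

```text
pin 12 321.0 304.5 [ 497.37653142 -210.44800904   36.        ]
[519.96408886 136.90868264 215.89915333] [3.14157231e+00 1.71531085e-04 1.56866206e+00] [318.56267138 167.31256216]
```

View pics/w7.png

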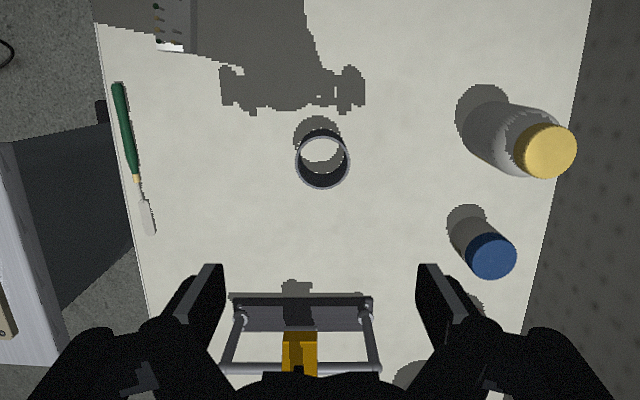

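The ring's top rim is centred at about (322,161), spanning columns 294 to 350 and rows 134 to 188.

Run:
```python
from h import *
s=ctrl.read_state()
c=at("wrist",(322,161),50,s);print(c,at("wrist",(294,161),50,s),at("wrist",(350,161),50,s),at("wrist",(322,188),50,s),at("wrist",(322,134),50,s))
print(totool(np.array([c[0],c[1],12])-s['eef_pos'],s))
```

```text
[521.25085047 150.94488918  50.        ] [495.23872082 151.00099473  50.        ] [547.26123718 150.91421076  50.        ] [521.24314365 124.70758047  50.        ] [521.25933478 175.91300475  50.        ]
[ 13.71526713   1.21279891 203.96086769]
```

Scaled: 40 mm is 0.8, 30 mm is 0.6.

Request:
run_rows(rows=[[0.14, 0.02, 0.4, 0, 0, 0, 85], [0.14, 0, 0.8, 0, 0, 0, 85], [0, 0, 0.8, 0, 0, 0, 85], [0, 0, 0.8, 0, 0, 0, 85], [0, 0, 0.6, 0, 0, 0, 85], [0, 0, 0.4, 0, 0, 0, 85], [0, 0, 0.28, 0, 0, 0, 85], [0, 0, 0, 0, 0, 0, 85], [0, 0, 0, 0, 0, 0, 85], [0, 0, 0, 0, 0, 0, 40], [0, 0, 0, 0, 0, 0, 30], [0, 0, 0, 0, 0, 0, 20]])

```text
clock: 13.8
eef_pos: [521.6, 152.5, 13.1]
tool_rot: [3.14, -0.001, 1.571]
force: [-0.2, -0.6, 3.8]
width: 50.2
gripper_force: 61.3
```

Request:
run_rows(rows=[[0, 0, 0, 0, 0, 0, 20], [0, 0, 0, 0, 0, 0, 20], [0, 0, 0, 0, 0, 0, 20], [0, 0, 0, 0, 0, 0, 20]])

```text
clock: 14.2
eef_pos: [521.6, 152.5, 13.1]
tool_rot: [3.14, -0.001, 1.571]
force: [-0.4, -0.7, 6.1]
width: 50.5
gripper_force: 61.3
```

Scaled: -40 mm is -0.8, -30 mm is -0.6.

Request:
run_rows(rows=[[0, 0, -0.1, 0, 0, 0, 20], [0, 0, -0.3, 0, 0, 0, 20], [0, 0, -0.6, 0, 0, 0, 20], [0, 0, -0.8, 0, 0, 0, 20], [0, 0, -0.8, 0, 0, 0, 20], [0, 0, -0.8, 0, 0, 0, 20], [0, 0, -0.4, 0, 0, 0, 20], [0, 0, -0.2, 0, 0, 0, 20], [0, 0, 0, 0, 0, 0, 20], [0, 0, 0, 0, 0, 0, 20], [0, 0, 0, 0, 0, 0, 20], [0, 0, 0, 0, 0, 0, 20]])

```text
clock: 15.4
eef_pos: [520.1, 151.9, 210.5]
tool_rot: [-3.139, 0.001, 1.571]
force: [0.2, -0.3, -2.6]
width: 50.3
gripper_force: 63.1
```

Run:
```python
from h import *
s=ctrl.read_state();print(s['eef_pos'],s['tool_rot'],s['force'])
a=ctrl.get_image("wrist");b=ctrl.get_image("scene");cv2.imwrite("pics/w8.png",a);cv2.imwrite("pics/s8.png",b)
u=proj("scene",s['eef_pos']).astype(int)
b=cv2.resize(b[u[1]-40:u[1]+40,u[0]-30:u[0]+30],(300,400),interpolation=cv2.INTER_CUBIC)
cv2.imwrite("pics/r8.png",np.hstack([a[:,150:490],b]))
```

```text
[520.14574326 151.9362271  210.50490878] [-3.13915661e+00  9.70631276e-04  1.57058028e+00] [ 0.240905   -0.28615155 -2.60104719]
```

View pics/r8.png

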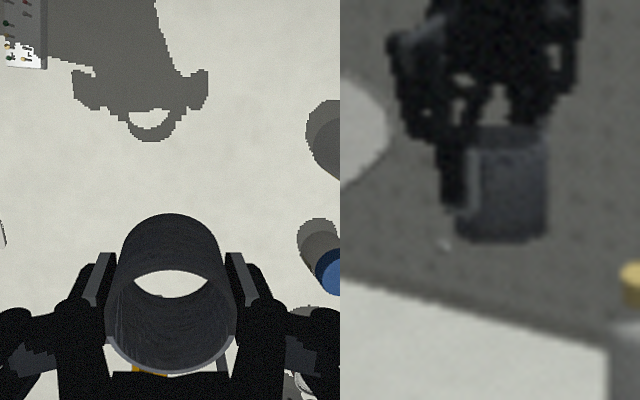

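The ring is held upright. In the full wrist frame its lower far edge is at row 213, its near rim edge at row 373, and its centre column at about 321.

Run:
```python
from h import *
s=ctrl.read_state();z=s['eef_pos'][2]
print(totool(at("wrist",(319,213),z-13.1,s)-s['eef_pos'])-[26,0,0],totool(at("wrist",(321,373),z+36.9,s)-s['eef_pos'])+[26,0,0])
```

```text
[-4.2104071  -0.84811042 13.08537772] [ -2.75968359   0.11636314 -36.87919752]
```

Scaled: -40 mm is -0.8, -20 mm is -0.4.

Request:
run_rows(rows=[[-0.4, -0.046, 0, 0, 0, 0, 20], [-0.8, -0.046, 0, 0, 0, 0, 20], [-0.8, -0.046, 0, 0, 0, 0, 20], [-0.8, -0.046, 0, 0, 0, 0, 20], [-0.8, -0.046, 0, 0, 0, 0, 20], [-0.8, -0.046, 0, 0, 0, 0, 20], [-0.8, -0.046, 0, 0, 0, 0, 20], [-0.8, -0.046, 0, 0, 0, 0, 20], [-0.8, -0.046, 0, 0, 0, 0, 20], [-0.36, -0.04, 0, 0, 0, 0, 20], [0, 0, 0, 0, 0, 0, 20], [0, 0, 0, 0, 0, 0, 20]])

```text
clock: 16.7
eef_pos: [497.9, -205.5, 211.3]
tool_rot: [-3.141, -0.001, 1.57]
force: [-0.0, 0.1, -2.4]
width: 49.8
gripper_force: 63.0
```

Request:
run_rows(rows=[[0, 0, 0, 0, 0, 0, 20], [0, 0, 0, 0, 0, 0, 20], [0, 0, 0.4, 0, 0, 0, 20], [0, 0, 0.6, 0, 0, 0, 20], [0, 0, 0.6, 0, 0, 0, 20], [0, 0, 0.4, 0, 0, 0, 20], [0, 0, 0.2, 0, 0, 0, 20], [0, 0, 0, 0, 0, 0, 20], [0, 0, 0, 0, 0, 0, 20], [0, 0, 0, 0, 0, 0, 20], [0, 0, 0, 0, 0, 0, 20], [0, 0, 0, 0, 0, 0, 20]])

```text
clock: 17.9
eef_pos: [498.7, -205.9, 102.5]
tool_rot: [3.14, 0.0, 1.571]
force: [-0.6, -0.0, -3.2]
width: 50.1
gripper_force: 63.0
```

Run:
```python
from h import *
s=ctrl.read_state();print(s['eef_pos'],s['tool_rot'],s['force'],s['width'])
a=ctrl.get_image("wrist");b=ctrl.get_image("scene");cv2.imwrite("pics/w9.png",a);cv2.imwrite("pics/s9.png",b)
print(totool(np.array([497.4,-206.3,65])-s['eef_pos'],s))
b=cv2.resize(b[190:260,335:405],(400,400),interpolation=cv2.INTER_CUBIC)
cv2.imwrite("pics/r9.png",np.hstack([a[:,150:490],b]))
```

```text
[ 498.65631579 -205.94922895  102.5303513 ] [3.14026640e+00 3.64825401e-04 1.57081536e+00] [-0.56963515 -0.00996102 -3.19890557] 50.08720070377749
[-0.33705508 -1.30609642 37.52877755]
```

View pics/r9.png

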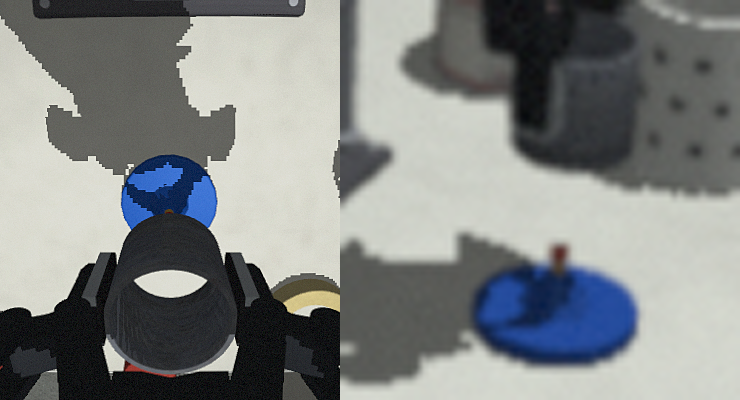

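The disc spans columns 272 to 367 with its upper edge at row 155 (wrist, full frame). In the scene crop, the pin is at (560,247), and the ring spans columns 512 to 636 with its bottom at about row 168.

Run:
```python
from h import *
s={'eef_pos':np.array([498.656,-205.949,102.53]),'tool_rot':[3.1402664,3.648e-4,1.570815]}
print("disc",at("wrist",(319.5,155),10,s)-[0,36,0], at("wrist",(272,200),10,s),at("wrist",(367,200),10,s))
print("pin wrist",at("wrist",(319,211),39,s))
f=lambda x,y:np.array([335+(x-340)/400*70,190+y/400*70])
print("scene pin px",f(560,247),"pred",proj("scene",[497.4,-209,38]))
c=np.array([498.7,-208.4]);t=np.linspace(0,2*np.pi,60)
P=np.array([proj("scene",[c[0]+26*np.cos(q),c[1]+26*np.sin(q),z]) for q in t for z in(89.4,139.4)])
print("ring pred u",P[:,0].min(),P[:,0].max(),"v max",P[:,1].max(),"obs",f(512,168),f(636,168))
```

```text
disc [ 497.93323755 -207.51517303   10.        ] [ 462.94304125 -205.0431159    10.        ] [ 532.8532389  -205.06769453   10.        ]
pin wrist [ 497.63172894 -202.53970682   39.        ]
scene pin px [373.5   233.225] pred [373.18018732 233.447384  ]
ring pred u 363.71917712570894 387.14197601358563 v max 220.05467670901098 obs [365.1 219.4] [386.8 219.4]
```

Ring and pin agree with the scene-camera prediction to within a pixel. I'll lower to the hover height.

Scaled: 12 mm is 0.24, 10 mm is 0.2.

Request:
run_rows(rows=[[0, -0.02, 0.2, 0, 0, 0, 20], [0, 0, 0.24, 0, 0, 0, 20], [0, 0, 0.16, 0, 0, 0, 20], [0, 0, 0.1, 0, 0, 0, 20], [0, 0, 0.04, 0, 0, 0, 20], [0, 0, 0, 0, 0, 0, 20], [0, 0, 0, 0, 0, 0, 20], [0, 0, 0, 0, 0, 0, 20], [0, 0, 0, 0, 0, 0, 20], [0, 0, 0, 0, 0, 0, 20]])

```text
clock: 19.0
eef_pos: [497.4, -205.8, 65.0]
tool_rot: [3.141, 0.0, 1.571]
force: [-0.1, -0.4, -3.0]
width: 50.3
gripper_force: 63.0
```

Run:
```python
from h import *
s=ctrl.read_state();print(s['eef_pos'],s['tool_rot'],s['force'],s['width'],s['qd'].round(3))
b=ctrl.get_image("scene");t=ctrl.get_image("top")
b=cv2.resize(b[190:260,300:405],(600,400),interpolation=cv2.INTER_CUBIC)
cv2.imwrite("pics/r10.png",b)
```

```text
[ 497.37731793 -205.84954611   65.03197093] [3.14113882e+00 1.43145542e-04 1.57085072e+00] [-0.05555186 -0.42222038 -2.97657509] 50.32728795709245 [ 0.001  0.001  0.001  0.     0.     0.    -0.   ]
```

View pics/r10.png

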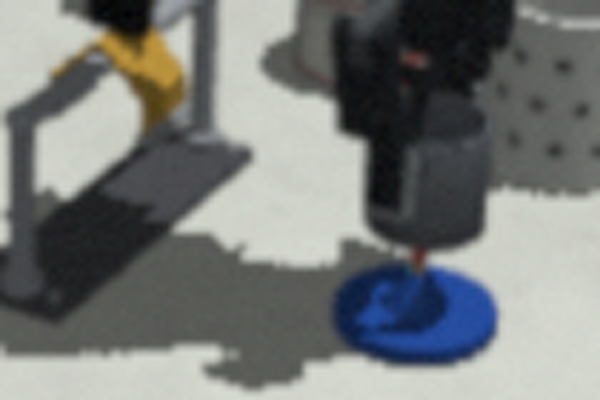

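The ring hovers upright above the red pin (crop (420,255), ring's lower edge at about row 247) with clear space to the former, and the guard is still hanging on the bar.

```bash
python3 -c "
from cell import ctrl
print(ctrl.finish_job())"
```

```text
the job is handed in; nothing more can be done
None
```

I handed the job in at about 19 s: the guard hangs released on the rail's bar, and the gripper holds the ring upright and still, centred about 12 mm above the red pin by my measurements; no verdict came back.

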